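# Shim the wobbly pipe rack

### The arm

A 7-joint arm with a two-finger parallel gripper is mounted at the origin on the work surface. World frame = base frame: x ahead of the robot, y to its left, z up, the work surface at z = 0. Lengths are in m, angles in rad, forces in N, time in s.
With the tool pointing down it reaches from about 0.425 to 0.925 m from the base axis. Payload 6.8 kg.
Tool frame: the origin (TCP) lies at the very end of the fingers, on their centre line; the grasp point (between the pads) lies 19 mm behind it; z points along the fingers, y is the line along which they close (so a half turn about z gives the same grasp; the last joint's range is limited). The gripper opens to 85 mm and grips with 20 to 120 N. Pads are 22 mm wide; open, the fingers measure 114 mm over their backs; the gripper's body (76 mm by 85 mm) begins 54 mm behind the grasp point. The pads swing forward as they close: fully open they stand 13 mm farther back than shut.
Start: joints at [-1.395, 0.477, 0.022, 1.555, -0.011, 1.109, -0.083], TCP at [0.189, 0.648, 0.202] pointing down, gripper open.
Joint ranges: [-2.96, 2.96], [-0.34, 2.1], [-1.41, 1.46], [0.24, 2.44], [-1.37, 4.51], [0.17, 1.92], [-2.96, 2.96]. Speed limits (rad/s): [2.39, 2.39, 3.14, 3.14, 3.14, 3.14, 3.14].

### API

Orientations are given as a rotation vector (axis times angle).
In Python, from bench import monitor, optics, r gives the robot as it stands.
- The arm moves only by the shell command python3 -m crank 'ROWS' [OPENING] [FORCE]. ROWS is JSON, a list of rows, each a list of 2 entries, a list of its own where there are three numbers: the shift along the tool's x, y, z in cm, then the turn, a rotation vector about the tool's x, y, z in rad. A call has 1 to 5 rows; each row shifts and turns the commanded pose from where the row before left it, along the tool's axes as they then stand; what a row does not reach is not made up. A row lasts 1/10 s, in which the tool goes at most 50 mm and 8.59 degrees, less where a joint would pass 70% of its speed; a pose out of reach is approached as far as the arm can. A call is refused whole if a number of a shift passes 5 or a number of a turn 0.15, either way. A call with a gripper value outside its range is refused whole. OPENING is the finger opening in cm, from 0 to 8.54, set as the call begins (- or left out, the last holds). The fingers move at their own pace and stop on an object; FORCE is the grip in N (left out, the last holds). Time passes only in rows, so rows that do not move let the fingers close. It gives the time, the measured TCP pose, the force, the opening and the grip force at its end, in the units of the state.
- monitor.get_obs(): the state, without advancing time (a new reading comes with each control period).
- optics.grab_frame(name): name is "side" or "top"; returns (picture, depth): 480x640x3 uint8, red, green, blue; 480x640 float32, m along the optical axis (not along the pixel's ray), 0 where there is no reading.
- optics.camera_model(name): a dict with "vertical_fov" (degrees; the focal length in pixels is half the picture's height over the tangent of half this angle, whatever the lens; pixels are square), "cx", "cy" (the principal point, pixels), "R" (3x3) and "t" (3): a world point X has camera coordinates R X + t. Camera axes: x right, y down, z forward; pixel columns grow to the right and rows downward; lengths in m; the calibration is good to about 2 mm. A picture is of the moment at which its call begins. camera_model takes no time and is no camera call.
- r.hand_in(): hands the job in; it is judged then, once.
The state is a dict: "clock": time; "joints": joint angles; "qvel": joint speeds; "tau": joint torques, N m; "tcp_pos": TCP position; "orientation": TCP orientation; "contact_force": force on the tool from outside, world axes, zero at the start; "moment": the same for the moment, N m; "grip_width": finger opening in m; "gripper_force": force on a finger pad.
Only numpy, scipy, OpenCV 4.12 (cv2) and the standard library are available. Lean on these libraries where they do the work, as an engineer would, in place of code of your own. Each camera call takes 0.05 s, during which the arm holds its last target. There are 200 camera calls.

### The job

The low pipe rack rocks because the foot under its brass disc is too short. Push the red-heeled wooden wedge, thin end first, under that foot until it just bears firmly and the rack stands level and no longer rocks, then prove it by pressing firmly down on the brass disc with the fingertips for about a second. Only push and press: pick nothing up, do not shove the rack along the bench, and leave the wedge in place and everything else where it stands.

Things in the scene. Friction and masses are not known exactly. Their poses are not given: they have to be found in the camera images.
- rack: Loose low pipe rack, 1.3-2 kg. Grey board 190 (x) x 240 (y) x 15 mm, top 70 mm above the bench, on four domed rubber feet (radius 12, legs 18 mm thick) at x = +-80, y = +-105 mm. Four pipes, tops up to 240 mm above the bench, are fixed in the half x > 0. Origin at bench level under the board's centre, z up. It starts level on three feet; the foot at x = -80, y = +105 mm is short.
- short_foot (a point): Lowest point of the short foot; it hangs 8.5 mm above the bench while the rack is level. About 2 to 3 N down on this corner rocks the unshimmed rack.
- brass_disc (a point): Centre of the top of the brass disc (26 mm diameter, 2 mm thick) on the rack's corner right above the short foot, 72 mm above the bench: the place to press.
- wedge: Loose wooden wedge, 120 g, 90 mm long (x), 50 mm wide (y). Origin at the middle of its underside; +x points to the thin tip at x = +45. The ramp rises from 3 mm at the tip to 15 mm at x = -30; behind it a red heel block 15 mm thick, 30 mm high, back face at x = -45. Starts on the rack's +y side, tip 10 to 50 mm short of the foot, pointing roughly along the rack's -y (within 12 degrees).
- wedge_heel (a point): Centre of the back face of the red heel, 15 mm above the wedge's underside: the place to push. Alone the wedge slides with about 1 N; it first bears when the foot is some 35 mm in from the tip, then the push needed rises to 4 N and more within a few mm. A 3 to 5 N push leaves it firm; harder or over 15 mm further shoves and tilts the rack. It stays where left.
- bell: Bystander: copper bell, 48 mm across, 45 mm high, standing loose on the rack's board near its far left corner. Origin under its centre.
- pipe_joint: Bystander: dark turned wooden pipe joint, 34 mm across, 85 mm high, standing on the bench beyond the wedge. Origin under its centre.
- ferrule: Bystander: copper ring 38 mm across, 20 mm high, on the bench on the robot's side of the rack. Origin under its centre.
- wax_jar: Bystander: amber jar with brass cap, 64 mm across, 75 mm high. Origin under its centre.
- funnel_plug: Bystander: turned wooden cone, 60 mm across, 90 mm high. Origin under its centre.
- oil_can: Bystander: grey can, 54 mm across, 100 mm high. Origin under its centre.
- mallet: Bystander: hammer lying on the right of the bench, about 0.3 m long.
Mind the look-alikes: they are no part of the job. What is meant by the wedge is not white, and is the larger of those in its own colour.

How it is judged:
On the way, in this order (a step that is already met when the one before it is completed fails the run):
1. the wedge bears under the short foot and the rack stands level (contact force between wedge and rack above 0.5 N and horizontal distance between short_foot and wedge below 0.045 m and angle between rack's own z axis and vertical below 0.012 rad), for 0.2 s.
2. the fingertips press the rack down at the brass disc while it stays level on the wedge (all of step 1 and contact force between the fingers and rack above 3 N and horizontal distance between the grasp point and brass_disc below 0.04 m), for 0.3 s.
At the end, for the whole second after the job is handed in: The wedge lies flat on the bench with its middle within 45 mm of the short foot and carries it with more than 0.5 N; the rack is within 0.012 rad of level; both are at rest (all of step 1 and linear speed of each of wedge, rack below 0.01 m/s and height (world z) of wedge below 0.006 m); the robot touches nothing.
It fails at once if the wedge is lifted or tipped (height (world z) of wedge above 0.015 m or angle between wedge's own z axis and vertical above 0.2 rad).
It fails at once if the rack is lifted, tipped or shoved along the bench (distance of rack from where it was at the start of the episode above 0.025 m or distance of brass_disc from where it was at the start of the episode above 0.03 m or angle between rack's own z axis and vertical above 0.12 rad).
It fails at once if something else is moved or knocked over (distance of any of bell, pipe_joint, ferrule, wax_jar, funnel_plug, oil_can, mallet from where it was at the start of the episode above 0.025 m or angle between any of bell, pipe_joint, ferrule, wax_jar, funnel_plug, oil_can's own z axis and vertical above 0.35 rad).
It also fails if it takes over 51 s, if anything falls off the work surface, if the arm or the gripper's body presses on something with over 40 N, if the wrist force passes 120 N, or if a joint passes its speed limit or range.

## Working session

There is one attempt and no reset: what is moved stays moved. The work goes in short steps, Python scripts to look and compute and a shell command to move; the robot and the scene stay as the last step left them, time stands still between calls to the robot, and variables do not carry over. Pictures are saved under pics/ and viewed, at most 10 in all, crops included, and the job is handed in when it is done.

```bash
ls; mkdir -p pics; cat > h.py <<'E'
import numpy as np, cv2
from bench import monitor, optics, r
def cam(n):
    m=optics.camera_model(n); f=240/np.tan(np.radians(m["vertical_fov"])/2)
    return f,m["cx"],m["cy"],np.array(m["R"]),np.array(m["t"])
def ray(n,u,v,z):
    f,cx,cy,R,t=cam(n); o=-R.T@t; d=R.T@np.array([(u-cx)/f,(v-cy)/f,1]); return o+d*(z-o[2])/d[2]
def cloud(n,D):
    f,cx,cy,R,t=cam(n); v,u=np.mgrid[:480,:640]
    P=np.stack([(u-cx)/f*D,(v-cy)/f*D,D],-1); return (P-t)@R
def proj(n,X):
    f,cx,cy,R,t=cam(n); c=R@np.array(X)+t; return c[0]/c[2]*f+cx,c[1]/c[2]*f+cy
def save(n,im): cv2.imwrite("pics/"+n+".png",im[...,::-1])
E
python3 - <<'E'
from h import *
for n in("top","side"):
    im,D=optics.grab_frame(n); save(n,im); np.savez(n,im=im,D=D); print(n,cam(n),(D>0).mean())
s=monitor.get_obs();print(s)
E
```

```text
pics
top (np.float64(457.24503763279847), 326.30056375351876, 233.43423727653692, array([[ 0.00284913, -0.99993598, -0.01095108],
       [-0.99514663, -0.00175797, -0.09838751],
       [ 0.09836196,  0.01117825, -0.99508792]]), array([-0.03796182,  0.58016604,  1.00681126])) 0.99607421875
side (np.float64(540.320145315467), 324.8420732839596, 236.25614282256694, array([[-0.99759549, -0.06652141,  0.01944586],
       [-0.05218053,  0.53626651, -0.84243422],
       [ 0.04561175, -0.84142328, -0.53844818]]), array([0.57360301, 0.12882892, 1.16552778])) 0.996083984375
{'clock': 0.1, 'joints': array([-1.39509944,  0.47770987,  0.02231907,  1.55635259, -0.01146554,
        1.10929713, -0.08311126]), 'qvel': array([ 0.0001444 , -0.0016683 , -0.00155019, -0.00336335, -0.00051883,
       -0.00082225,  0.0011923 ]), 'tau': array([ 4.21491030e-03, -5.97763002e+01,  1.61377944e+00, -2.81954277e+01,
        1.28149433e-02,  5.06373035e-03, -1.10102664e-05]), 'tcp_pos': array([0.18884917, 0.64743868, 0.2014276 ]), 'orientation': array([-4.44209136e-01, -3.10993388e+00,  2.57020929e-03]), 'contact_force': array([ 0.68755612, -0.65404415,  0.06321457]), 'moment': array([-0.04947495, -0.04836039, -0.02404978]), 'gripper_force': 0.0, 'grip_width': 0.08529148271717932}
```

View pics/top.png

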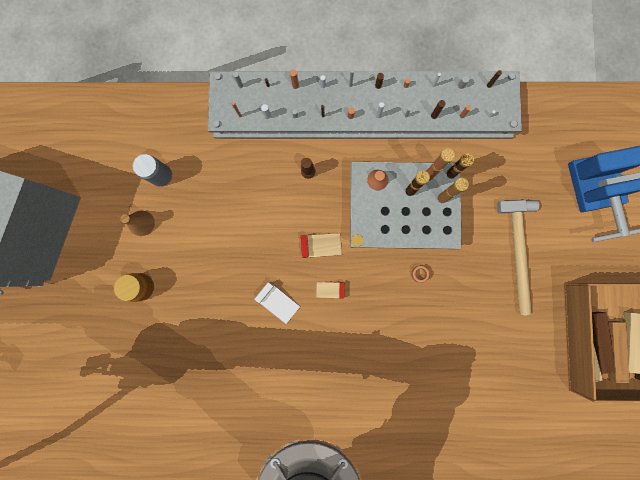

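View pics/side.png

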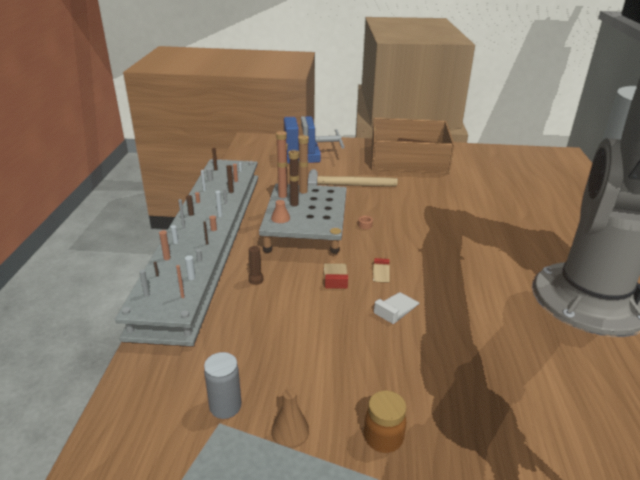

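Top view candidates are the red-heeled wedge at (321,245), a smaller wooden one at (331,290) and a white one at (277,303). I choose (321,245): it is the larger wooden one and points at the brass disc at (357,240). The side view shows it at (336,276), with the disc at (336,231). Next I'll measure and crop.

```bash
python3 - <<'E'
from h import *
d=np.load("top.npz"); im,D=d["im"],d["D"]; P=cloud("top",D)
h=cv2.cvtColor(im,cv2.COLOR_RGB2HSV)
box=np.zeros((480,640),bool); box[225:265,292:346]=1
red=((h[...,0]<6)|(h[...,0]>174))&(h[...,1]>170)&box
# heel: pixels at top height
def comp(m,z,name):
    v,u=np.nonzero(m); rc=cv2.minAreaRect(np.stack([u,v],1).astype(np.float32)); c=cv2.boxPoints(rc)
    print(name,m.sum(),"centre px",np.round([u.mean(),v.mean()],1),"z med",np.round(np.percentile(P[m][:,2],[5,50,95]),3))
    for a in c: print("   ",np.round(ray("top",*a,z),4))
    print("  mean",np.round(ray("top",u.mean(),v.mean(),z),4), "cloud mean",np.round(P[m].mean(0),4))
comp(red,.03,"heel all"); comp(red&(P[...,2]>.024),.03,"heel top")
wood=(P[...,2]>.003)&(P[...,2]<.022)&box&~red&(h[...,2]>170)
comp(wood,.009,"ramp")
v,u=np.nonzero(wood); q=P[wood]; 
w=(P[...,2]>.0045)&(P[...,2]<.04)&box; w[:,344:]=0
q=P[w][:,:2]; m=q.mean(0); print("pca",m,np.linalg.svd(q-m,full_matrices=False)[2][0])
b2=np.zeros_like(box); b2[228:254,348:370]=1
disc=b2&(h[...,0]>14)&(h[...,0]<32)&(h[...,1]>90)&(P[...,2]>.06)
comp(disc,.072,"disc")
b3=np.zeros_like(box); b3[150:260,340:470]=1
board=b3&(abs(P[...,2]-.07)<.006)&(h[...,1]<60)
comp(board,.07,"board")
m=optics.camera_model("side")
ds=np.load("side.npz"); si,PS=ds["im"],cloud("side",ds["D"])
hs=cv2.cvtColor(si,cv2.COLOR_RGB2HSV); bx=np.zeros((480,640),bool); bx[255:300,310:360]=1
rs=bx&((hs[...,0]<6)|(hs[...,0]>174))&(hs[...,1]>150)
print("side heel",np.round(np.median(PS[rs],0),4),np.round(np.percentile(PS[rs],[3,97],axis=0),4))
bx=np.zeros((480,640),bool); bx[222:240,322:350]=1
ds_=bx&(hs[...,0]>14)&(hs[...,0]<32)&(hs[...,1]>90)&(PS[...,2]>.06)
print("side disc",ds_.sum(),np.round(PS[ds_].mean(0),4), proj("side",P[disc].mean(0)))
a=cv2.resize(im[215:315,245:385],None,fx=5,fy=5,interpolation=cv2.INTER_CUBIC); save("crop",a)
E
```

```text
heel all 133 centre px [304.1 245.6] z med [0.027 0.03  0.033]
    [0.5764 0.0206 0.03  ]
    [0.5765 0.007  0.03  ]
    [0.529  0.0067 0.03  ]
    [0.529  0.0202 0.03  ]
  mean [0.5525 0.0134 0.03  ] cloud mean [0.5525 0.0135 0.0298]
heel top 133 centre px [304.1 245.6] z med [0.027 0.03  0.033]
    [0.5764 0.0206 0.03  ]
    [0.5765 0.007  0.03  ]
    [0.529  0.0067 0.03  ]
    [0.529  0.0202 0.03  ]
  mean [0.5525 0.0134 0.03  ] cloud mean [0.5525 0.0135 0.0298]
ramp 638 centre px [323.9 244.7] z med [0.003 0.008 0.014]
    [0.6016 0.043  0.009 ]
    [ 0.6018 -0.0795  0.009 ]
    [ 0.5119 -0.0794  0.009 ]
    [0.5116 0.0421 0.009 ]
  mean [ 0.5562 -0.0309  0.009 ] cloud mean [ 0.5563 -0.0309  0.0083]
pca [ 0.5549637  -0.01758745] [ 0.12238715 -0.99248244]
disc 108 centre px [356.9 239.9] z med [0.068 0.071 0.074]
    [ 0.5574 -0.0863  0.072 ]
    [ 0.5792 -0.0993  0.072 ]
    [ 0.5662 -0.1209  0.072 ]
    [ 0.5445 -0.1078  0.072 ]
  mean [ 0.562  -0.1034  0.072 ] cloud mean [ 0.5599 -0.1019  0.0985]
board 7983 centre px [403.7 208.3] z med [0.067 0.07  0.072]
    [ 0.5466 -0.0884  0.07  ]
    [ 0.7364 -0.0911  0.07  ]
    [ 0.7334 -0.333   0.07  ]
    [ 0.5442 -0.3258  0.07  ]
  mean [ 0.6316 -0.2056  0.07  ] cloud mean [ 0.6319 -0.2056  0.0695]
side heel [0.5498 0.0208 0.0187] [[0.5273 0.0114 0.0015]
 [0.5717 0.0252 0.0295]]
side disc 44 [ 0.5589 -0.1022  0.0687] (np.float64(335.3449653771007), np.float64(219.48346016085458))
```

View pics/crop.png

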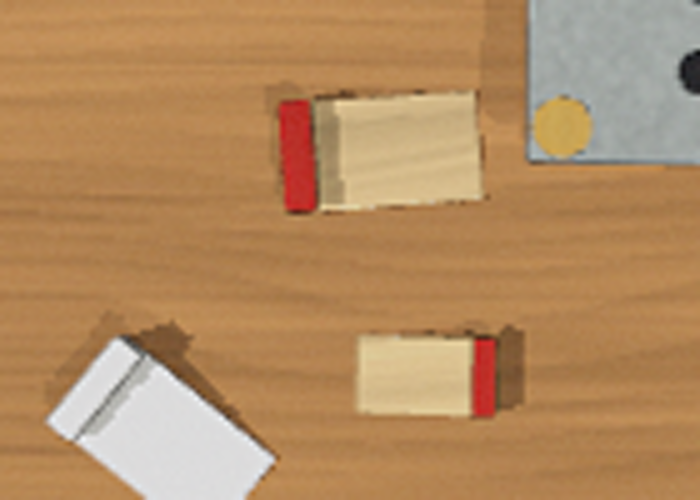

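The crop confirms it: red heel back edge at crop px (278,102)-(288,213), tip (473,92)-(484,198), pointing at the disc. I'll work out its heading and turn the tool so its x lies opposite the push direction.

```bash
cat >> h.py <<'E'
from scipy.spatial.transform import Rotation as Ro
def st():
    s=monitor.get_obs(); R=Ro.from_rotvec(s["orientation"]).as_matrix(); return s,np.array(s["tcp_pos"]),R
def goto(X,xdir):
    s,p,R=st(); d=np.append(xdir,0)/np.linalg.norm(xdir); T=np.stack([d,np.cross([0,0,-1],d),[0,0,-1]],1)
    print("t",s["clock"],"tcp",p.round(4),"shift cm",(R.T@(X-p)*100).round(2),"turn",Ro.from_matrix(R.T@T).as_rotvec().round(3),"F",np.round(s["contact_force"],2))
E
python3 - <<'E'
from h import *
g=lambda a,b,z: ray("top",245+(a-2)/5,215+(b-2)/5,z)[:2]
hb=(g(278,102,.03)+g(288,213,.03))/2; tp=(g(473,92,.003)+g(484,198,.003))/2
ax=(tp-hb); print("heel back",hb,"tip",tp,"len",np.linalg.norm(ax),"width",np.linalg.norm(g(473,92,.003)-g(484,198,.003)))
ax/=np.linalg.norm(ax); w=g(484,198,.003)-g(473,92,.003); print("axis",ax,"perp",np.array([w[1],-w[0]])/np.linalg.norm(w))
goto(np.append(hb-ax*.045,.2),-ax)
foot=np.array([.561,-.1030]); print("foot in wedge frame along/lat from tip",(foot-tp)@ax,np.cross(ax,foot-tp))
E
for i in 1 2; do python3 -m crank '[[[0,0,0],[0,0,0.13]],[[0,0,0],[0,0,0.13]],[[0,0,0],[0,0,0.13]],[[0,0,0],[0,0,0.13]],[[0,0,0],[0,0,0.13]]]' 2 20; done
```

```text
heel back [0.55134558 0.01990685] tip [ 0.55923917 -0.06879453] len 0.0890519188542549 width 0.04943955694160013
axis [ 0.08864032 -0.9960637 ] perp [-0.10278002  0.99470411]
t 0.1 tcp [0.1888 0.6474 0.2014] shift cm [-50.73 -45.9    0.22] turn [-1.000e-03  1.000e-03  1.198e+00] F [ 0.69 -0.65  0.06]
foot in wedge frame along/lat from tip 0.03422690302779529 -0.0012780812256709328
clock: 0.6
tcp_pos: [0.1888, 0.6477, 0.2017]
orientation: [1.421, 2.801, -0.002]
contact_force: [-0.8, -0.6, -0.1]
grip_width: 0.0198
gripper_force: 0.0
clock: 1.1
tcp_pos: [0.1888, 0.6477, 0.2017]
orientation: [2.241, 2.201, -0.001]
contact_force: [-0.8, 0.3, -0.4]
grip_width: 0.0199
gripper_force: 0.0<stdin>:7: DeprecationWarning: Arrays of 2-dimensional vectors are deprecated. Use arrays of 3-dimensional vectors instead. (deprecated in NumPy 2.0)
```

```bash
python3 -m crank '[[[0,0,0],[0,0,-0.1]]]' >/dev/null; python3 -c "
from h import *
goto(np.array([.5474,.0647,.2]),np.array([-.09,.996]))"
```

```text
t 1.2 tcp [0.1886 0.6477 0.2016] shift cm [-61.1   30.88   0.24] turn [-0.     0.001 -0.006] F [ 0.1   0.67 -0.43]
```

```bash
for i in 1 2 3 4; do python3 -m crank '[[[-3.05,1.54,0],[0,0,0]],[[-3.05,1.54,0],[0,0,0]],[[-3.05,1.54,0],[0,0,0]],[[-3.05,1.54,0],[0,0,0]],[[-3.05,1.54,0],[0,0,0]]]'|grep -E "tcp|force"; done;  python3 -m crank '[[[0,0,0],[0,0,0]],[[0,0,0],[0,0,0]]]' >/dev/null; python3 -c "
from h import *
goto(np.array([.5474,.0647,.016]),np.array([-.09,.996]))
print(st()[0]['joints'])"
```

```text
tcp_pos: [0.2794, 0.5012, 0.2019]
contact_force: [1.4, -0.1, 0.1]
gripper_force: 0.0
tcp_pos: [0.3693, 0.3561, 0.2021]
contact_force: [1.5, -0.5, 0.4]
gripper_force: 0.0
tcp_pos: [0.4592, 0.2109, 0.2021]
contact_force: [-0.5, 0.5, -0.6]
gripper_force: 0.0
tcp_pos: [0.5491, 0.0659, 0.2021]
contact_force: [-0.2, 0.2, -0.5]
gripper_force: 0.0
t 3.4 tcp [0.5486 0.0664 0.2019] shift cm [-0.16 -0.12 18.59] turn [-0.001  0.    -0.005] F [-0.37  0.03 -0.55]
[-0.70292186  0.30631782  0.58126705  1.88095091 -0.1963902   1.01181577
  0.04699488]
```

```bash
python3 -m crank '[[[0,0,4],[0,0,0]],[[-0.1,-0.1,4],[0,0,0]],[[0,0,4],[0,0,0]],[[0,0,3.5],[0,0,0]],[[0,0,2],[0,0,0]]]'|grep -E "tcp|force"; python3 -m crank '[[[0,0,1.2],[0,0,0]],[[0,0,0],[0,0,0]],[[0,0,0],[0,0,0]]]'|grep -E "tcp|force"; python3 - <<'E'
from h import *
goto(np.array([.5474,.0399,.014]),np.array([-.09,.996]))
im,D=optics.grab_frame("side"); save("s1",cv2.resize(im[190:340,230:430],None,fx=3,fy=3))
E
```

```text
tcp_pos: [0.5452, 0.0678, 0.0243]
contact_force: [-0.3, 0.7, -0.5]
gripper_force: 0.0
tcp_pos: [0.5484, 0.0667, 0.016]
contact_force: [0.6, 0.3, -0.5]
gripper_force: 0.0
t 4.2 tcp [0.5484 0.0667 0.016 ] shift cm [-2.66 -0.33  0.2 ] turn [ 0.001 -0.    -0.002] F [ 0.59  0.34 -0.52]
```

View pics/s1.png

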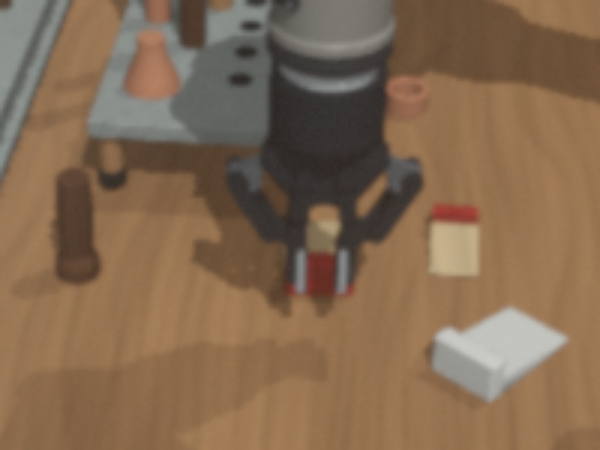

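The side crop shows both fingers (297 and 345) centred behind the red heel (290–352). Now I push along the wedge axis.

```bash
python3 -m crank '[[[-1,-0.05,0],[0,0,0]],[[-1,-0.05,0],[0,0,0]],[[-1,0,0],[0,0,0]],[[-0.4,0,0],[0,0,0]],[[-0.4,0,0],[0,0,0]]]'|grep -E "tcp|contact"; for i in 1 2 3; do python3 -m crank '[[[-0.4,0,0],[0,0,0]],[[-0.4,0,0],[0,0,0]],[[-0.4,0,0],[0,0,0]],[[-0.4,0,0],[0,0,0]],[[-0.2,0,0],[0,0,0]]]'|grep -E "tcp|contact"; done; python3 - <<'E'
from h import *
goto(np.array([.5474,.0399,.014]),np.array([-.09,.996]))
im,D=optics.grab_frame("top"); save("t2",cv2.resize(im[200:290,290:410],None,fx=5,fy=5))
im,D=optics.grab_frame("side"); save("s2",cv2.resize(im[190:310,250:410],None,fx=5,fy=5))
E
```

```text
tcp_pos: [0.5503, 0.0272, 0.0155]
contact_force: [0.2, 0.1, -0.4]
tcp_pos: [0.5518, 0.0096, 0.0153]
contact_force: [-0.4, 0.1, -0.8]
tcp_pos: [0.5534, -0.0084, 0.0153]
contact_force: [-0.3, -0.1, -0.4]
tcp_pos: [0.5549, -0.0264, 0.0153]
contact_force: [-0.2, -0.3, -0.1]
t 6.25 tcp [ 0.5549 -0.0264  0.0153] shift cm [ 6.67 -0.18  0.13] turn [ 0.     0.    -0.004] F [-0.16 -0.34 -0.12]
```

View pics/s2.png

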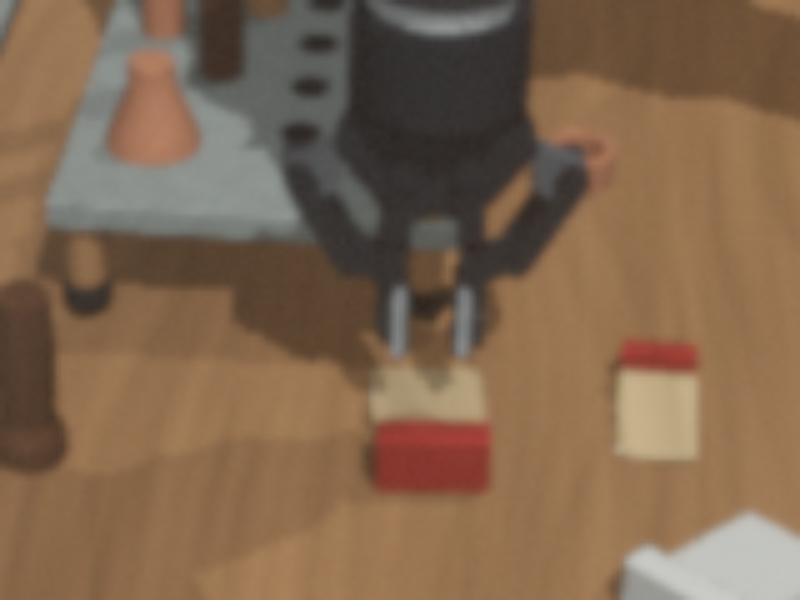

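The picture shows the wedge still in its start place (heel at (432,455) in the crop), with the fingertips at (400,345) and (463,345), so they passed over it. I'll check where the tips really are.

```bash
python3 - <<'E'
from h import *
im,D=optics.grab_frame("side"); P=cloud("side",D)
print("tcp projects",proj("side",st()[1]))
for u in (329,330,331,341,342,343):
  for v in (250,255,258,260,262): print(u,v,P[v,u].round(3),im[v,u])
print("heel",proj("side",[.5513,.0199,.0]),proj("side",[.5513,.0199,.03]))
h=cv2.cvtColor(im,cv2.COLOR_RGB2HSV); bx=np.zeros((480,640),bool); bx[255:300,310:360]=1
rs=bx&((h[...,0]<6)|(h[...,0]>174))&(h[...,1]>150); print(np.percentile(P[rs],[3,50,97],axis=0).round(4))
im,D=optics.grab_frame("top"); print("tcp top",proj("top",st()[1])); P=cloud("top",D);Q=P[(P[...,2]>.02)&(abs(P[...,0]-.555)<.06)&(abs(P[...,1])<.035)]; print(Q.min(0),Q.max(0))
E
```

```text
tcp projects (np.float64(334.7326263789215), np.float64(269.07311258920276))
329 250 [ 0.568 -0.015  0.073] [127 130 130]
329 255 [ 0.568 -0.015  0.06 ] [126 128 127]
329 258 [ 0.568 -0.016  0.051] [130 131 131]
329 260 [ 0.568 -0.013  0.048] [135 132 130]
329 262 [ 0.57  -0.072  0.001] [147 117  92]
330 250 [ 0.566 -0.013  0.074] [123 124 125]
330 255 [ 0.566 -0.016  0.06 ] [118 118 118]
330 258 [ 0.566 -0.015  0.052] [117 118 117]
330 260 [ 0.565 -0.011  0.05 ] [121 116 112]
330 262 [ 0.568 -0.076 -0.001] [151 119  89]
331 250 [ 0.567 -0.093  0.021] [93 92 91]
331 255 [ 0.568 -0.11  -0.006] [100  91  83]
331 258 [ 0.567 -0.095 -0.003] [99 90 84]
331 260 [ 0.566 -0.085 -0.002] [110  94  82]
331 262 [ 0.566 -0.079 -0.004] [152 118  85]
341 250 [ 0.543 -0.012  0.077] [96 95 93]
341 255 [ 0.542 -0.015  0.062] [109 107 106]
341 258 [ 0.542 -0.017  0.053] [117 115 114]
341 260 [ 0.542 -0.018  0.047] [121 117 114]
341 262 [ 0.543 -0.082 -0.004] [153 121  92]
342 250 [ 0.54  -0.014  0.076] [123 125 125]
342 255 [ 0.54  -0.015  0.062] [125 127 128]
342 258 [ 0.54  -0.014  0.055] [129 130 131]
342 260 [ 0.539 -0.013  0.05 ] [133 130 128]
342 262 [ 0.54  -0.08  -0.003] [153 122  95]
343 250 [ 0.538 -0.014  0.075] [123 125 124]
343 255 [ 0.538 -0.014  0.063] [116 118 118]
343 258 [ 0.538 -0.025  0.047] [118 119 116]
343 260 [ 0.538 -0.09  -0.004] [126 116 108]
343 262 [ 0.538 -0.082 -0.004] [143 113  85]
heel (np.float64(335.1082415393019), np.float64(287.22304998689987)) (np.float64(335.5237310019445), np.float64(276.13952707867304))
[[0.528  0.0113 0.0018]
 [0.5499 0.0207 0.0186]
 [0.5714 0.0251 0.0294]]
tcp top (np.float64(321.529236895065), np.float64(245.02373522427095))
[ 0.49504341 -0.03497824  0.36481594] [0.61108394 0.03490344 0.5321589 ]
```

View pics/t2.png

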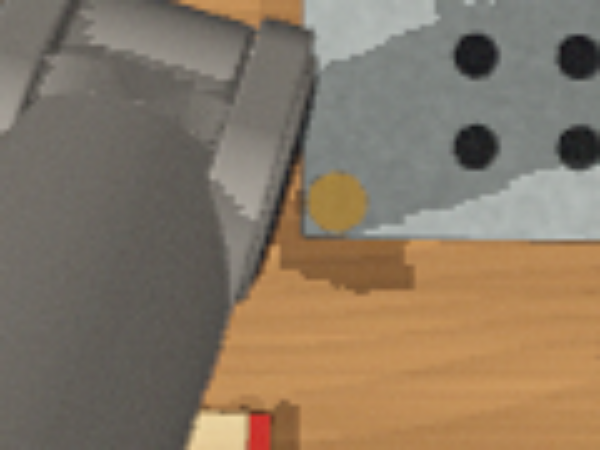

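The depth image puts the fingertips at z≈0.047 while the reported TCP z is 0.015. So the real tips are about 30 mm higher than the reading (nothing was touched). I'll back off behind the heel, go lower, and measure tip height from the image.

```bash
python3 -m crank '[[[0,0,-1],[0,0,0]],[[2.5,0,0],[0,0,0]],[[2.5,0,0],[0,0,0]],[[2.5,0,0],[0,0,0]],[[2.0,-0.1,0],[0,0,0]]]'|grep -E "tcp|contact"; python3 -m crank '[[[0,0,1],[0,0,0]],[[0,0,1],[0,0,0]],[[0,0,0],[0,0,0]],[[0,0,0],[0,0,0]]]'|grep -E "tcp|contact"
cat >> h.py <<'E'
def tip():
    im,D=optics.grab_frame("side"); P=cloud("side",D); p=st()[1]
    m=(abs(P[...,0]-p[0])<.03)&(abs(P[...,1]-p[1]-.011)<.012)&(P[...,2]>.006)&(im.max(-1).astype(int)-im.min(-1)<14)&(P[...,2]<.12)
    v,u=np.nonzero(m); q=P[m]
    for s in(-1,1):
        k=np.sign(q[:,0]-p[0])==s; 
        if k.sum(): print("finger",s,"lowest row",v[k].max(),"z",np.sort(q[k][:,2])[:6].round(4),"y",np.median(q[k][:,1]).round(4),"x",np.percentile(q[k][:,0],[5,95]).round(3))
    return im
E
python3 - <<'E'
from h import *
tip(); goto(np.array([.5474,.0665,-.015]),np.array([-.09,.996]))
E
```

```text
tcp_pos: [0.5458, 0.0708, 0.026]
contact_force: [0.9, -0.3, 0.2]
tcp_pos: [0.5454, 0.0672, 0.005]
contact_force: [0.0, -0.2, 0.2]
finger -1 lowest row 291 z [0.0357 0.0379 0.0391 0.0397 0.0413 0.0419] y 0.0779 x [0.519 0.54 ]
finger 1 lowest row 291 z [0.0339 0.0384 0.0385 0.0398 0.0406 0.0408] y 0.0804 x [0.55  0.573]
t 7.4 tcp [0.5457 0.0674 0.0053] shift cm [-0.1   0.16  2.03] turn [-0.     0.001 -0.005] F [ 0.7  -0.44  0.19]
```

```bash
python3 -m crank '[[[0,0.15,0.6],[0,0,0]],[[0,0,0.6],[0,0,0]],[[0,0,0],[0,0,0]],[[0,0,0],[0,0,0]]]'|grep -E "tcp|contact"
python3 -c "
from h import *
tip()"
python3 -m crank '[[[0,0,0.5],[0,0,0]],[[0,0,0.4],[0,0,0]],[[0,0,0],[0,0,0]],[[0,0,0],[0,0,0]]]'|grep -E "tcp|contact"
python3 -c "
from h import *
tip(); goto(np.array([.5474,.031,-.016]),np.array([-.09,.996]))"
```

```text
tcp_pos: [0.547, 0.0688, -0.007]
contact_force: [0.4, 0.1, 0.4]
finger -1 lowest row 296 z [0.0244 0.0266 0.0276 0.0283 0.0291 0.0291] y 0.0799 x [0.52  0.544]
finger 1 lowest row 296 z [0.0262 0.0269 0.029  0.0292 0.0292 0.0295] y 0.083 x [0.55  0.574]
tcp_pos: [0.5471, 0.0689, -0.0159]
contact_force: [-0.4, -0.1, 0.2]
finger -1 lowest row 299 z [0.0151 0.0182 0.0193 0.0202 0.0203 0.0206] y 0.0807 x [0.52  0.544]
finger 1 lowest row 299 z [0.0145 0.0189 0.0191 0.0194 0.0194 0.0213] y 0.0827 x [0.549 0.574]
t 8.3 tcp [ 0.5472  0.0689 -0.0157] shift cm [-3.78 -0.3   0.03] turn [-0.    -0.    -0.003] F [ 0.2  -0.37 -1.24]
```

```bash
python3 -m crank '[[[-1,0,0],[0,0,0]],[[-1,0,0],[0,0,0]],[[-0.8,0,0],[0,0,0]],[[-0.4,0,0],[0,0,0]],[[-0.4,0,0],[0,0,0]]]'|grep -E "tcp|contact"; for i in 1 2 ; do python3 -m crank '[[[-0.4,0,0],[0,0,0]],[[-0.4,0,0],[0,0,0]],[[-0.4,0,0],[0,0,0]],[[-0.4,0,0],[0,0,0]],[[-0.4,0,0],[0,0,0]]]'|grep -E "tcp|contact"; done; cat >> h.py <<'E'
def look(n=None):
    im,D=optics.grab_frame("side"); P=cloud("side",D); h=cv2.cvtColor(im,cv2.COLOR_RGB2HSV)
    bx=np.zeros((480,640),bool); bx[235:300,318:356]=1
    rs=bx&((h[...,0]<6)|(h[...,0]>174))&(h[...,1]>150)
    q=P[rs]; print("heel n",rs.sum(),"x",np.percentile(q[:,0],[3,97]).round(4),"y med",np.median(q[:,1]).round(4),"zmax",np.percentile(q[:,2],97).round(3))
    if n: save(n,cv2.resize(im[190:310,250:410],None,fx=5,fy=5))
E
python3 - <<'E'
from h import *
look("s3"); goto(np.array([.5474,.0399,-.016]),np.array([-.09,.996]))
E
```

```text
tcp_pos: [0.5504, 0.0323, -0.0157]
contact_force: [-0.0, -0.6, 0.3]
tcp_pos: [0.5521, 0.0131, -0.0157]
contact_force: [-0.5, 1.1, 1.7]
tcp_pos: [0.5538, -0.0071, -0.0157]
contact_force: [0.7, 1.4, 2.1]
heel n 92 x [0.5456 0.5609] y med -0.018 zmax 0.028
t 9.85 tcp [ 0.5538 -0.0081 -0.0157] shift cm [ 4.84 -0.23  0.03] turn [ 0.     0.001 -0.004] F [-0.3   0.65 -0.39]
```

View pics/s3.png

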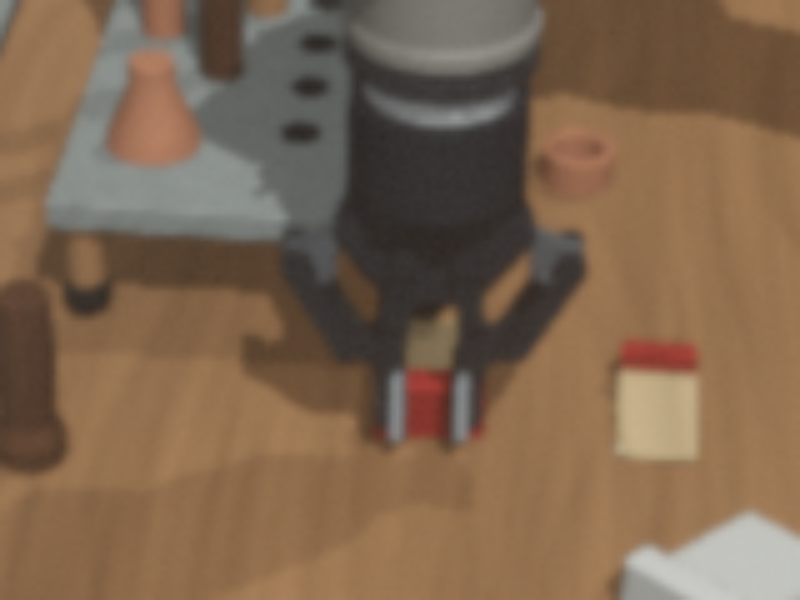

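The wedge now moves with the fingers (heel at (428,405) in the crop, about 39 mm ahead). I'll continue, more finely near bearing.

```bash
C='grep -E tcp|contact'; python3 -m crank '[[[-0.4,0,0],[0,0,0]],[[-0.4,0,0],[0,0,0]],[[-0.4,0,0],[0,0,0]],[[-0.4,0,0],[0,0,0]],[[-0.4,0,0],[0,0,0]]]'|grep -E "tcp|contact"
for i in 1 2 3; do python3 -m crank '[[[-0.2,0,0],[0,0,0]]]'|grep -E "tcp|contact"; python3 -m crank '[[[0,0,0],[0,0,0]]]'|grep -E "tcp|contact"; done
python3 -c "
from h import *
look()"
```

```text
tcp_pos: [0.5554, -0.0272, -0.0158]
contact_force: [0.4, 1.0, -0.1]
tcp_pos: [0.5556, -0.0295, -0.0158]
contact_force: [0.1, 0.4, 0.5]
tcp_pos: [0.5556, -0.0294, -0.0157]
contact_force: [-0.9, -0.4, 0.1]
tcp_pos: [0.5558, -0.0305, -0.0158]
contact_force: [0.6, 2.3, -0.3]
tcp_pos: [0.5558, -0.0309, -0.0157]
contact_force: [1.0, 0.3, 0.2]
tcp_pos: [0.5561, -0.0322, -0.0157]
contact_force: [0.3, 0.0, -0.7]
tcp_pos: [0.5561, -0.0329, -0.0157]
contact_force: [0.1, 0.8, 0.2]
heel n 85 x [0.5483 0.5625] y med -0.0436 zmax 0.029
```

```bash
for i in 1 2 3 4 5; do python3 -m crank '[[[-0.1,0,0],[0,0,0]],[[0,0,0],[0,0,0]]]'|grep -E "tcp|contact"|tr '\n' ' '; python3 -m crank '[[[0,0,0],[0,0,0]]]'|grep -E "contact"; done
python3 -c "
from h import *
look()"
```

```text
tcp_pos: [0.5562, -0.0336, -0.0157] contact_force: [0.0, 0.9, -0.0] contact_force: [0.1, 1.0, 0.4]
tcp_pos: [0.5562, -0.0344, -0.0157] contact_force: [0.4, 2.6, -0.2] contact_force: [-0.8, 1.5, 0.4]
tcp_pos: [0.5563, -0.0352, -0.0157] contact_force: [-0.7, 3.8, 0.7] contact_force: [-0.8, 3.2, 1.0]
tcp_pos: [0.5564, -0.0361, -0.0157] contact_force: [-1.5, 5.8, 2.0] contact_force: [-0.7, 6.0, 1.6]
tcp_pos: [0.5565, -0.0367, -0.0157] contact_force: [-0.1, 5.8, 2.0] contact_force: [-0.4, 6.1, 2.4]
heel n 82 x [0.5488 0.5625] y med -0.0478 zmax 0.029
```

The push force is about 6 N and the wedge bears. I'll retreat, rise, close the fingers and check the rack.

```bash
python3 -m crank '[[[0.3,0,0],[0,0,0]],[[0.7,0,0],[0,0,0]],[[1.5,0,0],[0,0,0]],[[1.5,0,0],[0,0,0]],[[0,0,-3],[0,0,0]]]'|grep -E "tcp|contact"; python3 -m crank '[[[0,0,-4],[0,0,0]],[[0,0,-4],[0,0,0]],[[0,0,-2],[0,0,0]],[[0,0,0],[0,0,0]],[[0,0,0],[0,0,0]]]' 0 20|grep -E "tcp|contact|grip"
python3 - <<'E'
from h import *
look("s4"); goto(np.array([.561,-.103,.115]),np.array([-.09,.996]))
im,D=optics.grab_frame("top"); P=cloud("top",D); h=cv2.cvtColor(im,cv2.COLOR_RGB2HSV)
b2=np.zeros((480,640),bool); b2[228:254,348:370]=1
m=b2&(h[...,0]>14)&(h[...,0]<32)&(h[...,1]>90)&(P[...,2]>.05)
v,u=np.nonzero(m);print("disc",m.sum(),u.mean(),v.mean(),ray("top",u.mean(),v.mean(),.072).round(4))
b=(abs(P[...,2]-.07)<.012)&(h[...,1]<60);b[:150]=0;b[260:]=0;b[:,:340]=0;b[:,470:]=0
q=P[b]; A=np.c_[q[:,:2],np.ones(len(q))]; 
for _ in range(3):
    c=np.linalg.lstsq(A,q[:,2],rcond=None)[0]; e=abs(A@c-q[:,2])<.004; A,q=A[e],q[e]
print("slope",c,len(q))
d=np.load("top.npz");P=cloud("top",d["D"]);q=P[b]; A=np.c_[q[:,:2],np.ones(len(q))]
for _ in range(3):
    e=abs(q[:,2]-.07)<.006; A,q=A[e],q[e]; c=np.linalg.lstsq(A,q[:,2],rcond=None)[0]
print("slope before",c,len(q))
E
```

```text
tcp_pos: [0.5498, 0.0063, 0.0115]
contact_force: [0.4, -0.1, 0.1]
tcp_pos: [0.5528, 0.0036, 0.1142]
contact_force: [-1.4, 0.5, 0.2]
grip_width: 0.0
gripper_force: 0.0
heel n 251 x [0.5334 0.5779] y med -0.0475 zmax 0.029
t 13.6 tcp [0.5522 0.0033 0.1135] shift cm [-10.67  -0.06  -0.16] turn [-0.001 -0.    -0.002] F [-0.1  -0.   -0.38]
disc 111 357.01801801801804 239.84684684684686 [ 0.5621 -0.1036  0.072 ]
slope [ 0.00128131 -0.00048682  0.06868008] 7759
slope before [ 0.0019842  -0.00160446  0.06793719] 7911
```

View pics/s4.png

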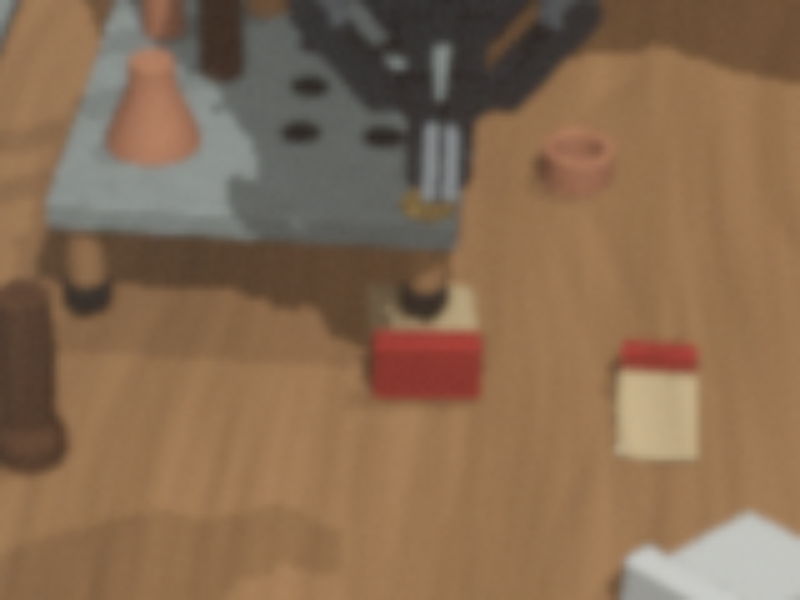

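The wedge sits centred under the foot (foot at (425,300), heel at (427,365) in the crop) and the rack is level and unmoved. Next, over the disc and press.

```bash
python3 -m crank '[[[-2.5,0,0],[0,0,0]],[[-2.5,0,0],[0,0,0]],[[-2.5,0,0],[0,0,0]],[[-2.5,0,0],[0,0,0]],[[-0.7,0,0],[0,0,0]]]'|grep -E "tcp|contact"; python3 -m crank '[[[0,0,1.5],[0,0,0]],[[0,0,1.5],[0,0,0]],[[0,0,1.5],[0,0,0]],[[0,0,0],[0,0,0]],[[0,0,0],[0,0,0]]]' |grep -E "tcp|contact"
python3 -c "
from h import *
tip(); goto(np.array([.562,-.1036,.042]),np.array([-.09,.996]))"
```

```text
tcp_pos: [0.5612, -0.1075, 0.1131]
contact_force: [-0.1, -0.3, -0.5]
tcp_pos: [0.5618, -0.1036, 0.0684]
contact_force: [0.4, -0.9, 0.1]
finger -1 lowest row 239 z [0.0536 0.0538 0.0555 0.0562 0.0566 0.0567] y -0.0911 x [0.548 0.561]
finger 1 lowest row 239 z [0.0506 0.0524 0.0531 0.0536 0.0539 0.0542] y -0.0912 x [0.563 0.59 ]
t 14.7 tcp [ 0.5623 -0.104   0.0691] shift cm [ 0.04 -0.03  2.71] turn [-0.    -0.    -0.002] F [ 0.22  0.   -0.79]
```

```bash
python3 -m crank '[[[0,0,0.5],[0,0,0]],[[0,0,0.5],[0,0,0]],[[0,0,0.4],[0,0,0]],[[0,0,0.2],[0,0,0]]]'|grep -E "tcp|contact"; for i in 1 2 3 4; do python3 -m crank '[[[0,0,0.15],[0,0,0]],[[0,0,0],[0,0,0]]]'|grep -E "tcp|contact"|tr '\n' ' ';echo; done
```

```text
tcp_pos: [0.562, -0.1043, 0.0528]
contact_force: [0.9, -0.3, 0.6]
tcp_pos: [0.5622, -0.1044, 0.0516] contact_force: [-0.2, -0.4, -0.0] 
tcp_pos: [0.5622, -0.1044, 0.0502] contact_force: [0.8, 0.1, 1.5] 
tcp_pos: [0.5622, -0.1044, 0.0487] contact_force: [-0.6, 0.1, -0.8] 
tcp_pos: [0.5621, -0.1044, 0.0471] contact_force: [-1.6, 0.3, -0.5]
```

```bash
for i in 1 2 3 4 5; do python3 -m crank '[[[0,0,0.1],[0,0,0]],[[0,0,0],[0,0,0]]]'|grep -E "tcp|contact"|tr '\n' ' ';echo; done
```

```text
tcp_pos: [0.5622, -0.1044, 0.0462] contact_force: [-0.7, -0.7, 0.6] 
tcp_pos: [0.5622, -0.1044, 0.0452] contact_force: [-0.2, -1.3, 0.5] 
tcp_pos: [0.5622, -0.1044, 0.0442] contact_force: [0.3, -0.1, -0.3] 
tcp_pos: [0.5622, -0.1044, 0.0432] contact_force: [-0.1, 0.8, -0.1] 
tcp_pos: [0.5623, -0.1043, 0.0428] contact_force: [-1.6, 0.7, 6.1]
```

```bash
python3 -m crank '[[[0,0,0.04],[0,0,0]],[[0,0,0],[0,0,0]],[[0,0,0],[0,0,0]],[[0,0,0],[0,0,0]],[[0,0,0],[0,0,0]]]'|grep -E "tcp|contact"; for i in 1 2; do python3 -m crank '[[[0,0,0],[0,0,0]],[[0,0,0],[0,0,0]],[[0,0,0],[0,0,0]],[[0,0,0],[0,0,0]]]'|grep -E "tcp|contact"; done
```

```text
tcp_pos: [0.5623, -0.1044, 0.0427]
contact_force: [-3.6, 0.6, 8.9]
tcp_pos: [0.5624, -0.1043, 0.0428]
contact_force: [-2.4, 0.6, 10.1]
tcp_pos: [0.5623, -0.1044, 0.0427]
contact_force: [-3.7, 0.8, 10.0]
```

10 N held for over a second with no sinking. I'll lift off and check.

```bash
python3 -m crank '[[[0,0,-0.3],[0,0,0]],[[0,0,-1],[0,0,0]],[[0,0,-3],[0,0,0]],[[0,0,-4],[0,0,0]],[[0,0,-3],[0,0,0]]]'|grep -E "tcp|contact"; python3 -m crank '[[[3,0,0],[0,0,0]],[[4,0,0],[0,0,0]],[[3,0,0],[0,0,0]],[[0,0,0],[0,0,0]],[[0,0,0],[0,0,0]]]' |grep -E "tcp|contact"
python3 - <<'E'
from h import *
look("s5")
im,D=optics.grab_frame("top"); P=cloud("top",D); h=cv2.cvtColor(im,cv2.COLOR_RGB2HSV)
b=(abs(P[...,2]-.07)<.006)&(h[...,1]<60);b[:150]=0;b[260:]=0;b[:,:340]=0;b[:,470:]=0
q=P[b]; A=np.c_[q[:,:2],np.ones(len(q))]; print("slope",np.linalg.lstsq(A,q[:,2],rcond=None)[0])
E
```

```text
tcp_pos: [0.5627, -0.1048, 0.1574]
contact_force: [1.3, 0.1, 0.6]
tcp_pos: [0.5536, -0.0043, 0.1553]
contact_force: [0.6, 0.2, -0.3]
heel n 248 x [0.534  0.5778] y med -0.0479 zmax 0.029
slope [ 2.73833115e-05 -4.75464690e-04  6.95389769e-02]
```

View pics/s5.png

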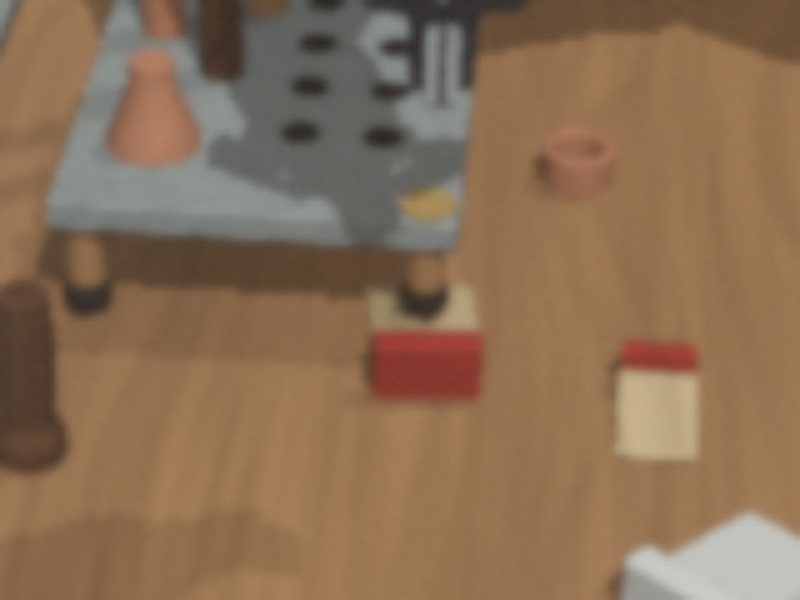

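The wedge is in place under the foot ((425,300), heel (427,365)), the rack is level, the bystanders are unmoved and the robot is clear.

```bash
python3 -c "
from h import *
print(r.hand_in())"
```

```text
the job is handed in; nothing more can be done
None
```

The wedge is under the short foot, the rack stands level, a press of about 10 N on the brass disc held for about a second without it sinking, and the job is handed in (no verdict was returned); the final push was about 6 N, slightly over the advised 3–5 N, but the rack showed no visible shift.

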